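# Clamp a test board under its hold-down pin

## Robot

A 6-joint arm with a two-finger parallel gripper is mounted at the origin on the work surface. World frame = base frame: x ahead of the robot, y to its left, z up, the work surface at z = 0. Lengths are in m, angles in rad, forces in N, time in s.
With the tool pointing down it reaches from about 0.375 to 0.9 m from the base axis. Payload 3.1 kg.
Tool frame: the origin (TCP) lies midway between the tips of the shut fingers; the grasp point (between the pads) lies 19 mm behind it; z points along the fingers, y is the line along which they close (so a half turn about z gives the same grasp; the last joint's range is limited). The gripper opens to 87 mm and grips with 3 to 60 N. Pads are 19 mm wide; open, the fingers measure 117 mm over their backs; the gripper's body (75 mm by 190 mm) begins 51 mm behind the grasp point.
Start: joints at [-1.409, 0.527, 1.433, -0, 1.181, -0.178], TCP at [0.208, -0.589, 0.223] pointing down, gripper open.
Joint ranges: [-3.08, 3.08], [-0.75, 2.2], [0.22, 2.44], [-1.43, 4.57], [0, 2.65], [-2.85, 2.85]. Speed limits (rad/s): [2.79, 2.79, 3.14, 3.14, 3.14, 3.14].

## Interface

Orientations are given as a unit quaternion [x, y, z, w].
In Python, from rig import robot gives the robot as it stands.
- The arm moves only by the shell command python3 -m jog 'ROWS' [FORCE]. ROWS is a JSON object of lists of equal length, an entry for each row: "dp": the shift along the tool's x, y, z in mm, a list of three; "delta_rot": the turn, a rotation vector about the tool's x, y, z in rad, a list of three; "gripper": the opening, from -1 (shut) to 1 (fully open). A call has 1 to 12 rows; each row is the pose to reach, as a shift and turn from the pose commanded when the call began, along the tool's axes at that moment; what a row does not reach only later rows make up. A row lasts 1/10 s, in which the tool goes at most 50 mm and 8.59 degrees, less where a joint would pass 70% of its speed; a pose out of reach is approached as far as the arm can. A call with a gripper value outside its range is refused whole. The fingers move at their own pace and stop on an object; FORCE is the grip in N (left out, the last holds). Time passes only in rows, so rows that repeat a pose let the fingers close. It gives the time, the measured TCP pose, the force, the opening and the grip force at its end, in the units of the state.
- robot.get_obs(): the state, without advancing time (a new reading comes with each control period).
- robot.camera(name): name is "scene" or "top"; returns the picture (480x640x3 uint8, red, green, blue); there is no depth.
- robot.camera_model(name): a dict with "fx", "fy", "cx", "cy" (pixels), "xyz" and "orientation" of the camera in the world. Camera axes: x right, y down, z forward; pixel columns grow to the right and rows downward; lengths in m; the calibration is good to about 2 mm. A picture is of the moment at which its call begins. camera_model takes no time and is no camera call.
- robot.hand_in(): hands the job in; it is judged then, once.
Trained networks look in the newest picture that a camera, given by its name, has taken for a name from the list of things; names that differ only in an ending like _2 or _b are one class to them, and where a whole thing is asked for, a point or a joint stands for the part that bears it (a point fixed in the world has none). Each returns a list of dicts, best first, with "score" (0 to 1); they miss things now and then, are a little off and sometimes report something else, mostly with a low value. They report only what shows in the picture. A call takes as long as a camera call. They do not tell look-alikes from the thing itself.
- robot.search_frame(name, camera): "rect" ([left, top, right, bottom] in pixels, round what is visible of it).
The state is a dict: "time": time; "q": joint angles; "joint_velocities": joint speeds; "joint_torque": joint torques, N m; "position": TCP position; "tool_rot": TCP orientation; "ft_force": force on the tool from outside, world axes, zero at the start; "moment": the same for the moment, N m; "grip_width": finger opening in m; "grip_force": force on a finger pad.
Only numpy, scipy, OpenCV 4.12 (cv2) and the standard library are available. Lean on these libraries where they do the work, as an engineer would, in place of code of your own. Each camera call takes 0.05 s, during which the arm holds its last target. There are 200 camera calls.

## Task

Finish clamping the test board in its fixture: lay the thin insulating sheet squarely on the board, lay the thicker metal cover plate squarely on the sheet, and only then pick up the mallet and strike the leaning spring pin square on its head, along its own axis, until it is fully home with its head seated on the block. Touch the pin with nothing but the mallet. Afterwards set the mallet down on the bench clear of the fixture, and leave the other things on the bench where they are.

Things in the scene. Friction and masses are not known exactly. Their poses are not given: they have to be found in the camera images.
- fixture: Fixture fixed to the bench. Origin: on the bench, under the centre of the test board; z up. Base plate 12 mm thick (x -105 to 55, y +-45 mm). Over the origin a pedestal 74 x 44 mm bears the board, 80 (x) x 50 (y) mm, top face 28 mm above the bench. At its -x side (x below -43 mm) a black block 40 mm wide, up to 95 mm high, guides the leaning pin; its upper face is square to the pin.
- pin: Steel spring pin sliding stiffly (9 to 12 N) in the block; it stays where driven. Origin: centre of the top (struck) face of its head; z points out along the pin, 32 degrees from vertical, leaning to the fixture's -x. Head 18 mm across, 6 thick; shank 10 mm. Starts 18 to 20 mm short of home. Driven along its -z, its nose comes out 2 mm above the cover plate's edge.
- seat (a point): Point fixed in the fixture where the pin's origin (the top of its head) lies when the pin is fully home, the underside of the head on the block.
- sheet: Loose insulating sheet, cream glass-epoxy, 80 (x) x 50 (y) x 5 mm, 40 g. Origin: centre of its underside, z up. It starts on a black rest.
- cover: Loose aluminium cover plate, 80 (x) x 50 (y) x 10 mm, with a dark round mark and four screws on top, 100 g. Origin: centre of its underside, z up. It starts on a black rest.
- rest_a: Fixed black rubber rest, 60 (x) x 34 (y) x 18 mm high, carrying the sheet with its long side along the rest's (it overhangs 8 mm on each long side). Origin: centre of its underside.
- rest_b: The same kind of rest, carrying the cover plate.
- mallet: Loose mallet, 0.3 kg, standing on a striking face, handle level. Head: cylinder 36 mm across, 64 mm long, axis z; both end faces strike. Origin: centre of the lower face. Handle: wood, 14 mm wide (y), 20 mm high (z), mid-line 32 mm above the origin, running along +x from the head to x = 152 mm. Centre of mass 8 mm from the head axis.
- jar: Bystander: small closed jar, 44 mm across, 55 mm high, origin under its centre.
- spool: Bystander: copper spool, 44 mm across, 30 mm high, standing upright, origin under its centre.
- driver: Bystander: screwdriver with black handle, lying on the bench.
- puck: Bystander: brass disc, 50 mm across, 12 mm high, origin under its centre.
- tray: Bystander: white open tray 90 x 70 x 22 mm, origin under its centre.
- block: Bystander: aluminium block 45 x 32 x 28 mm, origin under its centre.
There are look-alikes about, which are no part of the job. What is meant by the cover is not brown or purple, and is the smaller of those in its own colour.

How it is judged:
On the way, in this order (a step that is already met when the one before it is completed fails the run):
1. the sheet lies squarely on the test board, let go (horizontal distance between sheet and fixture below 0.006 m and angle between the x axis of sheet and the x axis of fixture, either way round below 0.14 rad and z of sheet in the frame of fixture between 0.026 and 0.03 m and angle between sheet's own z axis and vertical below 0.07 rad and linear speed of sheet below 0.02 m/s and contact force between the fingers and sheet below 0.2 N), for 0.2 s.
2. the cover plate lies squarely on the sheet, let go (horizontal distance between each of sheet, cover and fixture below 0.006 m and angle between the x axis of each of sheet, cover and the x axis of fixture, either way round below 0.14 rad and z of sheet in the frame of fixture between 0.026 and 0.03 m and angle between each of sheet, cover's own z axis and vertical below 0.07 rad and linear speed of each of sheet, cover below 0.02 m/s and z of cover in the frame of fixture between 0.031 and 0.035 m and contact force between the fingers and cover below 0.2 N), for 0.2 s.
3. the mallet, its head in line with the pin within 17 degrees, drives the pin home (distance between pin and seat below 0.002 m and contact force between mallet and pin above 1 N and angle between the z axis of mallet and the z axis of pin, either way round below 0.3 rad).
At the end, for the whole second after the job is handed in: The sheet lies flat on the board and the cover flat on the sheet, each within 6 mm and 8 degrees of square over the board; the pin is within 2 mm of fully home; the mallet rests on the bench, still, its origin lower than 45 mm and over 130 mm from the fixture's origin, not touching the fixture (horizontal distance between each of sheet, cover and fixture below 0.006 m and angle between the x axis of each of sheet, cover and the x axis of fixture, either way round below 0.14 rad and z of sheet in the frame of fixture between 0.026 and 0.03 m and angle between each of sheet, cover's own z axis and vertical below 0.07 rad and linear speed of each of sheet, cover, mallet below 0.02 m/s and z of cover in the frame of fixture between 0.031 and 0.035 m and distance between pin and seat below 0.002 m and height (world z) of mallet below 0.045 m and horizontal distance between mallet and fixture above 0.13 m and contact force between mallet and fixture below 0.1 N).
It fails at once if the robot touches the pin itself (contact force between any of the fingers, the arm and pin above 1 N).
It fails at once if the pin is driven over halfway before the cover plate is in place (distance between pin and seat below 0.01 m and horizontal distance between cover and fixture above 0.03 m).
It fails at once if a bystander is pushed more than 30 mm or knocked over (distance of any of jar, spool, driver, puck, tray, block from where it was at the start of the episode above 0.03 m or angle between any of jar, spool, puck, tray, block's own z axis and vertical above 0.6 rad).
It also fails if it takes over 69 s, if anything falls off the work surface, if the arm or the gripper's body presses on something with over 40 N, if the wrist force passes 120 N, or if a joint passes its speed limit or range.

## Working session

There is one attempt and no reset: what is moved stays moved. The work goes in short steps, Python scripts to look and compute and a shell command to move; the robot and the scene stay as the last step left them, time stands still between calls to the robot, and variables do not carry over. Pictures are saved under pics/ and viewed, at most 11 in all, crops included, and the job is handed in when it is done.

```bash
ls; mkdir -p pics
python3 - <<'E'
from rig import robot
import cv2, json
for c in ("scene","top"):
    im=robot.camera(c); cv2.imwrite(f"pics/{c}0.png",im[:,:,::-1])
    m=robot.camera_model(c); print(c,m)
    for n in ["fixture","pin","sheet","cover","rest_a","mallet"]:
        print(n,[(d["rect"],round(d["score"],2)) for d in robot.search_frame(n,c)])
print(robot.get_obs())
E
```

```text
pics
scene {'fx': 436.2954670614467, 'fy': 436.2954670614467, 'cx': 319.316146122088, 'cy': 238.25780318934872, 'xyz': array([ 0.91664593, -0.63588645,  0.74218114]), 'orientation': array([ 0.87643337,  0.23827721, -0.11585428, -0.40207749])}
fixture [([296.7, 237.0, 368.9, 291.7], 0.86)]
pin [([311.4, 238.8, 321.9, 246.0], 0.48)]
sheet [([205.7, 303.9, 246.0, 338.2], 0.86)]
cover [([266.0, 213.6, 312.6, 240.4], 0.73), ([347.8, 173.7, 368.6, 190.7], 0.7), ([276.4, 180.5, 320.4, 199.5], 0.69), ([327.9, 189.7, 361.5, 206.2], 0.62)]
rest_a [([335.1, 204.5, 351.2, 211.7], 0.37)]
mallet [([310.4, 325.7, 334.1, 418.9], 0.81)]
top {'fx': 470.27323074551924, 'fy': 470.27323074551924, 'cx': 316.7598604926575, 'cy': 231.30051213732128, 'xyz': array([ 0.44117957, -0.01319915,  1.28155716]), 'orientation': array([ 0.7132956 , -0.69996532,  0.02877173, -0.02073957])}
fixture [([263.2, 207.8, 325.9, 249.4], 0.88)]
pin [([216.2, 129.5, 251.7, 166.6], 0.55)]
sheet [([386.6, 247.8, 412.2, 285.2], 0.94)]
cover [([187.5, 292.9, 226.9, 342.5], 0.87), ([247.1, 270.1, 285.3, 317.1], 0.86), ([147.9, 248.6,
[... 156 characters left out ...]
'time': 0.7, 'q': array([-1.40953058e+00,  5.27457044e-01,  1.43270160e+00,  1.27027203e-05,
        1.18137855e+00, -1.78510999e-01]), 'joint_velocities': array([-0.00086204, -0.00030481, -0.00086255,  0.00039191,  0.00126636,
       -0.00084491]), 'joint_torque': array([-9.39587990e-04, -4.39859211e+01, -1.76952785e+01,  6.33230642e-02,
        5.05298038e-02,  9.07150110e-06]), 'position': array([ 0.20832028, -0.5892451 ,  0.22257431]), 'tool_rot': array([9.85604054e-01, 1.69069952e-01, 5.63656960e-06, 2.77810003e-05]), 'ft_force': array([-0.18338923,  0.47307751,  0.19302352]), 'moment': array([ 0.02131554,  0.028452  , -0.03852009]), 'grip_force': 0.0, 'grip_width': 0.08682114208687257}
```

Run:
```python
import cv2
a=cv2.imread("pics/top0.png"); cv2.imwrite("pics/t1.png",cv2.resize(a[110:360,130:450],(800,600),interpolation=cv2.INTER_CUBIC)[:, :])
b=cv2.imread("pics/scene0.png"); cv2.imwrite("pics/s1.png",cv2.resize(b[155:425,190:450],(770,600*1),interpolation=cv2.INTER_CUBIC))
```

```text
(no output)
```

View pics/t1.png

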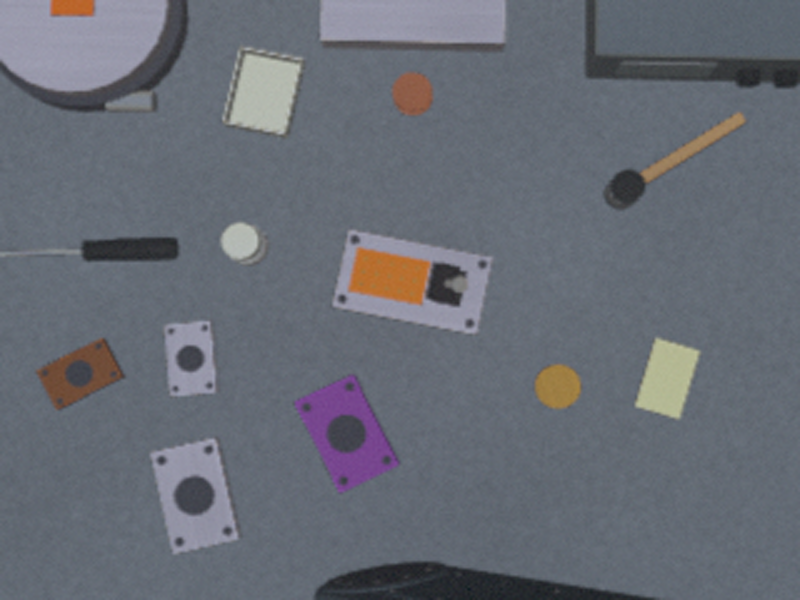

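View pics/s1.png

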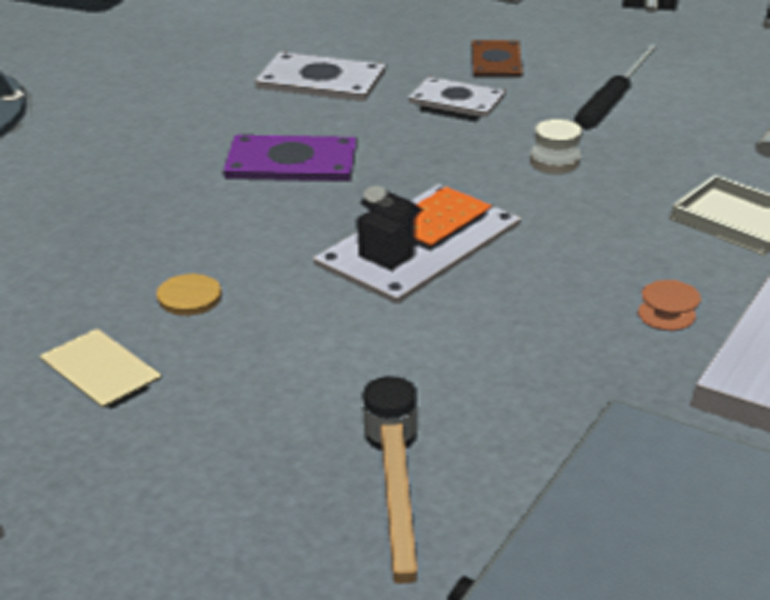

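The top view shows the fixture with its orange board at px (286,225) and block and pin to the right at (312,228). The cream sheet is at (397,267), the mallet head at (381,188) with its handle up and to the right, and the small silver plate (the cover) at (206,259). The larger silver, purple and brown plates are look-alikes. The scene view agrees: the sheet is at lower left and the small silver plate is on a rest.

```bash
cat > h.py <<'E'
import numpy as np, cv2
from scipy.spatial.transform import Rotation as R
from rig import robot
M={c:robot.camera_model(c) for c in("scene","top")}
def ray(c,uv):
    m=M[c]; d=np.array([(uv[0]-m["cx"])/m["fx"],(uv[1]-m["cy"])/m["fy"],1.])
    return np.array(m["xyz"]),R.from_quat(m["orientation"]).apply(d)
def onz(c,uv,z):
    o,d=ray(c,uv); return o+d*(z-o[2])/d[2]
def tri(a,b):  # a: scene uv, b: top uv
    o1,d1=ray("scene",a);o2,d2=ray("top",b)
    s=np.linalg.lstsq(np.c_[d1,-d2],o2-o1,rcond=None)[0]
    p,q=o1+s[0]*d1,o2+s[1]*d2
    return (p+q)/2,np.linalg.norm(p-q)
def proj(c,p):
    m=M[c]; q=R.from_quat(m["orientation"]).inv().apply(np.asarray(p)-m["xyz"])
    return np.array([m["fx"]*q[0]/q[2]+m["cx"],m["fy"]*q[1]/q[2]+m["cy"]])
def blob(im,lo,hi,rect):  # largest HSV blob in rect, subpixel through upsampling
    x0,y0,x1,y1=[int(v) for v in rect]
    c=cv2.resize(im[y0:y1,x0:x1],None,fx=8,fy=8,interpolation=cv2.INTER_CUBIC)
    k=cv2.inRange(cv2.cvtColor(c,cv2.COLOR_RGB2HSV),np.array(lo),np.array(hi))
    cs=cv2.findContours(k,cv2.RETR_EXTERNAL,cv2.CHAIN_APPROX_NONE)[0]
    h=cv2.convexHull(max(cs,key=cv2.contourArea))[:,0].astype(float)
    h=(h+.5)/8-.5+[x0,y0]
    m=cv2.moments(h.astype(np.float32))
    return h,np.array([m["m10"],m["m01"]])/m["m00"]
def flat(c,h,z):  # hull -> min-area rectangle in world on plane z: centre, long side, short side, yaw of long (deg)
    w=np.array([onz(c,p,z)[:2] for p in h])*1000
    (x,y),(a,b),t=cv2.minAreaRect(w.astype(np.float32))
    if a<b:a,b,t=b,a,t+90
    return np.round([x,y,a,b,(t+90)%180-90],1)
def go(p,yawrot):  # dp mm and delta_rot from the measured pose to TCP p, rotation yawrot (Rotation)
    o=robot.get_obs(); r=R.from_quat(o["tool_rot"])
    return np.round(r.inv().apply(np.asarray(p)-o["position"])*1000,1),np.round((r.inv()*yawrot).as_rotvec(),4)
def down(yaw): # tool pointing down, its x axis at yaw (deg)
    return R.from_euler("z",yaw,degrees=True)*R.from_euler("x",180,degrees=True)
E
python3 - <<'E'
from h import *
T=cv2.imread("pics/top0.png")[:,:,::-1].copy();S=cv2.imread("pics/scene0.png")[:,:,::-1].copy()
hsv=lambda im,u,v:cv2.cvtColor(im,cv2.COLOR_RGB2HSV)[v,u]
print("hsv",hsv(T,286,225),hsv(T,397,267),hsv(T,200,250),hsv(T,210,270),hsv(T,407,177),hsv(T,380,187),hsv(T,350,250),"S",hsv(S,225,320),hsv(S,350,195),hsv(S,335,195),hsv(S,338,250),hsv(S,240,370))
for n,lo,hi,rt,rs,z in [("board",(5,150,90),(20,255,255),(260,200,330,255),(290,230,375,295),.028),
  ("sheet",(18,40,90),(40,255,255),(380,240,420,292),(200,298,252,345),.023),
  ("cover",(0,0,150),(180,45,255),(192,238,224,282),(323,186,366,206),.028),
  ("handle",(8,60,90),(25,255,255),(370,150,435,202),(305,320,340,425),.042)]:
    h,c=blob(T,lo,hi,rt);h2,c2=blob(S,lo,hi,rs)
    print(n,c,c2,tri(c2,c),flat("top",h,z),flat("scene",h2,z))
h,c=blob(T,(0,0,0),(180,255,55),(368,175,393,203));h2,c2=blob(S,(0,0,0),(180,255,40),(305,320,336,345))
print("mhead",c,c2,tri(c2,c),"top plate",onz("top",c,.064))
print("pin",tri((316.7,241.9),(312,228.5)))
E
```

```text
hsv [ 15 176 175] [ 34  52 185] [120  29 169] [120  28 172] [111  43 120] [107  35  51] [108  38 121] S [ 24  71 220] [113  15 206] [109  14 199] [ 13 187 217] [ 98  31 130]
board [285.38359232 224.55577928] [339.79728308 251.24857339] (array([0.54834705, 0.0592674 , 0.02783915]), np.float64(0.00624203724964303)) [545.7  57.6  77.2  47.2  79.6] [546.8  57.7  82.7  51.7  80.5]
sheet [396.4716417  267.16153429] [223.37751777 319.80130162] (array([ 0.43809398, -0.24151759,  0.02084879]), np.float64(0.0013710278051600542)) [ 437.6 -241.7   78.7   49.4  -16. ] [ 438.8 -241.4   82.3   51.   -15.8]
cover [205.66536112 258.91051524] [343.906291   196.69581182] (array([0.45069067, 0.26700849, 0.028793  ]), np.float64(0.0013636859577720204)) [450.3 266.7  80.3  49.6   6.5] [450.  269.3  81.7  53.4   6.5]
handle [406.59039072 171.09877475] [324.07254294 379.4644854 ] (array([ 0.69562446, -0.26417547,  0.03726324]), np.float64(0.0012136559228239927)) [ 694.5 -264.1  130.1   14.6  -56.3] [ 695.  -262.5  139.    15.6  -56.2]
mhead [380.65677073 186.98223531] [321.17402933 333.56720841] (array([ 0.6476061 , -0.19213941,  0.05714581]), np.float64(0.0006193335165277305)) top plate [ 0.64619657 -0.19131266  0.064     ]
pin (array([ 0.53098189, -0.01347798,  0.10562385]), np.float64(0.0009161339360870624))
```

Run:
```python
from h import *
print(go((.443,-.243,.10),down(-16)))
```

```text
(array([ 336.7, -248.2,  122.6]), array([ 1.00e-04, -0.00e+00,  6.19e-01]))
```

```bash
python3 -m jog '{"dp":[[337,-248,123],[337,-248,123],[337,-248,123],[337,-248,123],[337,-248,123],[337,-248,123],[337,-248,123],[337,-248,123],[337,-248,123],[337,-248,123],[337,-248,123],[337,-248,123]],"delta_rot":[[0,0,0.619],[0,0,0.619],[0,0,0.619],[0,0,0.619],[0,0,0.619],[0,0,0.619],[0,0,0.619],[0,0,0.619],[0,0,0.619],[0,0,0.619],[0,0,0.619],[0,0,0.619]],"gripper":[1,1,1,1,1,1,1,1,1,1,1,1]}' 20
python3 - <<'E'
from h import *
print(go((.443,-.243,.019),down(-16)))
im=robot.camera("top"); o,c=blob(im,(18,40,90),(40,255,255),(380,240,420,292)); print(c)
E
```

```text
time: 1.9
position: [0.4436, -0.2444, 0.1]
tool_rot: [0.99, -0.14, 0.001, 0.001]
ft_force: [0.4, -0.3, -0.0]
grip_width: 0.087
grip_force: 0.0
(array([-1.1, -1.3, 81. ]), array([ 0.001 , -0.0014, -0.0007]))
[386.90642679 275.95481836]
```

```bash
python3 -m jog '{"dp":[[-1,-1,40],[-1,-1,65],[-1,-1,81],[-1,-1,81],[-1,-1,81],[-1,-1,81],[-1,-1,81],[-1,-1,81],[-1,-1,81],[-1,-1,81],[-1,-1,81]],"delta_rot":[[0,0,0],[0,0,0],[0,0,0],[0,0,0],[0,0,0],[0,0,0],[0,0,0],[0,0,0],[0,0,0],[0,0,0],[0,0,0]],"gripper":[0.5,0.5,0.5,0.5,0,-0.2,-0.3,-1,-1,-1,-1]}' 20
```

```text
time: 3.05
position: [0.4433, -0.2427, 0.0196]
tool_rot: [0.99, -0.139, 0.001, 0.001]
ft_force: [-2.3, -2.6, 6.8]
grip_width: 0.0493
grip_force: 20.0
```

```bash
python3 -m jog '{"dp":[[0,0,-20],[0,0,-60],[0,0,-110],[0,0,-150]],"delta_rot":[[0,0,0],[0,0,0],[0,0,0],[0,0,0]],"gripper":[-1,-1,-1,-1]}' 20
python3 - <<'E'
from h import *
print(go((.5466,.0625,.17),down(80)))
E
```

```text
time: 3.45
position: [0.4428, -0.2416, 0.1708]
tool_rot: [0.99, -0.139, 0.0, 0.0]
ft_force: [1.3, -0.2, -1.2]
grip_width: 0.0493
grip_force: 20.0
(array([  16. , -320.9,    0.7]), array([ 8.0000e-04, -6.0000e-04, -1.6753e+00]))
```

```bash
python3 -m jog '{"dp":[[2,-40,0],[4,-80,0],[6,-120,0],[8,-160,0],[10,-200,0],[12,-240,0],[14,-275,0],[16,-300,0],[16,-321,0],[16,-321,0],[16,-321,0],[16,-321,0]],"delta_rot":[[0,0,-0.14],[0,0,-0.28],[0,0,-0.42],[0,0,-0.56],[0,0,-0.7],[0,0,-0.84],[0,0,-0.98],[0,0,-1.12],[0,0,-1.26],[0,0,-1.4],[0,0,-1.54],[0,0,-1.675]],"gripper":[-1,-1,-1,-1,-1,-1,-1,-1,-1,-1,-1,-1]}' 20
python3 - <<'E'
from h import *
im=robot.camera("scene");cv2.imwrite("pics/s2.png",cv2.resize(im[140:300,260:420],(600,600),interpolation=cv2.INTER_CUBIC)[:,:,::-1])
print(robot.search_frame("sheet","scene"))
print(go((.5466,.0625,.035),down(80)))
E
```

```text
time: 4.65
position: [0.546, 0.0631, 0.1684]
tool_rot: [0.764, 0.645, -0.0, -0.0]
ft_force: [0.9, 0.3, -0.4]
grip_width: 0.0492
grip_force: 20.0
[{'rect': [321.3, 195.1, 360.2, 217.6], 'score': 0.69}]
(array([ -0.2,   0.7, 133.5]), array([-0.0007, -0.0002, -0.0001]))
```

View pics/s2.png

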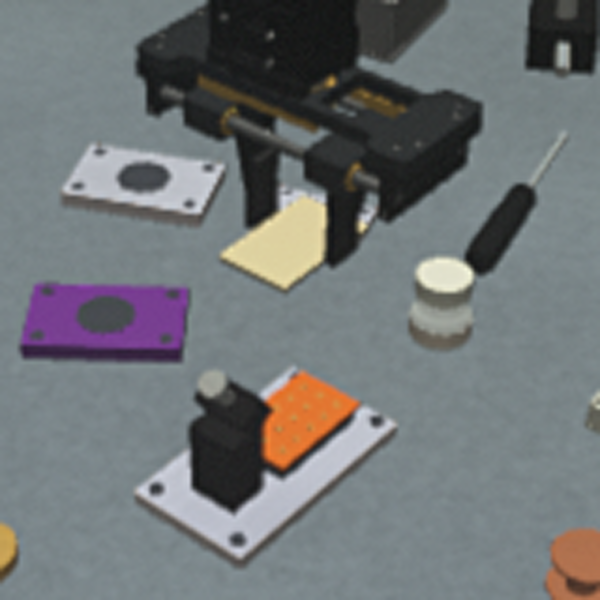

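The sheet hangs level, gripped across its short sides and aligned with the board below. The pin head is at px (317,242).

```bash
python3 -m jog '{"dp":[[0,1,40],[0,1,80],[0,1,110],[0,1,128],[0,1,134],[0,1,138],[0,1,138],[0,1,138],[0,1,138],[0,1,138],[0,1,138]],"delta_rot":[[0,0,0],[0,0,0],[0,0,0],[0,0,0],[0,0,0],[0,0,0],[0,0,0],[0,0,0],[0,0,0],[0,0,0],[0,0,0]],"gripper":[-1,-1,-1,-1,-1,-1,-1,-1,0.5,0.5,0.5]}' 20
```

```text
time: 5.85
position: [0.5479, 0.0621, 0.0311]
tool_rot: [0.766, 0.643, 0.0, 0.0]
ft_force: [-1.1, 0.4, 0.2]
grip_width: 0.0628
grip_force: 0.0
```

```bash
python3 -m jog '{"dp":[[0,0,-15],[0,0,-55],[0,0,-100],[0,0,-140],[0,0,-140]],"delta_rot":[[0,0,0],[0,0,0],[0,0,0],[0,0,0],[0,0,0]],"gripper":[0.5,0.5,0.5,0.5,0.5]}' 20
python3 - <<'E'
from h import *
print(go((.4553,.2676,.10),down(6.5)))
E
```

```text
time: 6.35
position: [0.5516, 0.0619, 0.1765]
tool_rot: [0.766, 0.643, 0.005, 0.005]
ft_force: [1.2, 0.1, 0.4]
grip_width: 0.0652
grip_force: 0.0
(array([ 185.7, -131.6,   75. ]), array([ 0.0103, -0.0093,  1.2825]))
```

```bash
python3 -m jog '{"dp":[[33,-23,0],[66,-46,0],[100,-70,0],[133,-94,0],[160,-113,0],[186,-132,0],[186,-132,0],[186,-132,0],[186,-132,30],[186,-132,75],[186,-132,75],[186,-132,75]],"delta_rot":[[0,0,0.14],[0,0,0.28],[0,0,0.42],[0,0,0.56],[0,0,0.7],[0,0,0.84],[0,0,0.98],[0,0,1.12],[0,0,1.26],[0,0,1.283],[0,0,1.283],[0,0,1.283]],"gripper":[0.5,0.5,0.5,0.5,0.5,0.5,0.5,0.5,0.5,0.5,0.5,0.5]}' 20
python3 - <<'E'
from h import *
im=robot.camera("top");cv2.imwrite("pics/top2.png",im[:,:,::-1])
s=robot.camera("scene");cv2.imwrite("pics/scene2.png",s[:,:,::-1])
h,c=blob(im,(18,40,90),(40,255,255),(255,195,325,255)); h2,c2=blob(s,(18,30,120),(40,255,255),(322,230,375,280))
print("sheet on board",c,flat("top",h,.033),flat("scene",h2,.033),tri(c2,c))
print(go((.4553,.2676,.021),down(6.5)))
E
```

```text
time: 7.55
position: [0.449, 0.2679, 0.0948]
tool_rot: [0.998, 0.057, -0.002, 0.0]
ft_force: [0.5, 0.4, 0.7]
grip_width: 0.065
grip_force: 0.0
sheet on board [286.34284671 224.10475398] [546.4  54.3  81.5  49.3  80. ] [547.9  56.1  82.4  52.4  79.5] (array([0.54969103, 0.05678164, 0.03340125]), np.float64(0.007547101018661449))
(array([ 3.8,  1.6, 76.2]), array([-0.0006, -0.003 , -0.0002]))
```

Run:
```python
from h import *
T0=cv2.imread("pics/top0.png")[:,:,::-1].copy();T2=cv2.imread("pics/top2.png")[:,:,::-1].copy();S2=cv2.imread("pics/scene2.png")[:,:,::-1].copy();S0=cv2.imread("pics/scene0.png")[:,:,::-1].copy()
for c,im,r in(("top",T0,(257,200,332,255)),("top",T2,(257,200,332,255)),("scene",S0,(290,232,373,294)),("scene",S2,(290,232,373,294))):
    h,_=blob(im,(95,0,145),(180,45,255),r); f=flat(c,h,.012); d=25*np.array([np.cos(np.radians(80)),np.sin(np.radians(80))])
    print(c,f,"origin",f[:2]+d)
v=np.vstack([cv2.resize(x,(600,300),interpolation=cv2.INTER_CUBIC) for x in(T2[200:255,250:360],S2[235:295,270:390])])
cv2.imwrite("pics/v3.png",v[:,:,::-1])
```

```text
top [540.8  33.3 159.8  89.6  79.5] origin [545.14120444  57.92019383]
top [540.8  33.4 159.7  90.   79.7] origin [545.14120444  58.02019383]
scene [541.1  35.5 161.9  91.1  79.6] origin [545.44120444  60.12019383]
scene [541.   35.5 161.6  91.2  79.7] origin [545.34120444  60.12019383]
```

View pics/v3.png

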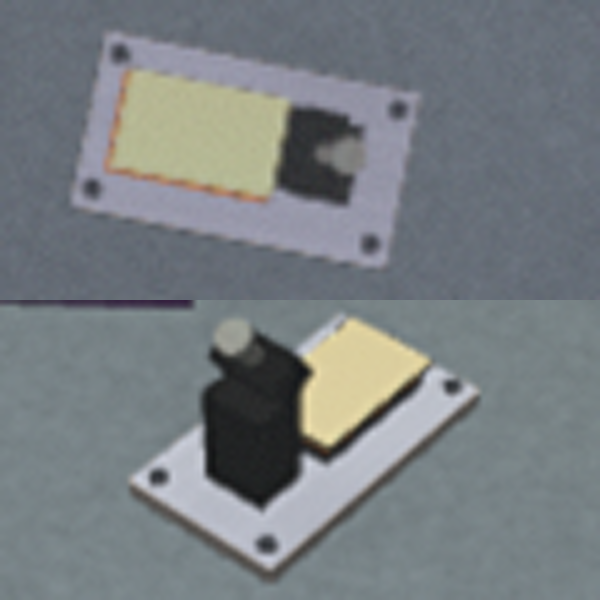

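The orange rim showing on the left and bottom puts the sheet about 2–3 mm toward fixture −x and 1–2 mm toward −y. That is within tolerance. Next is the cover.

```bash
python3 -m jog '{"dp":[[4,1.6,30],[4,1.6,60],[4,1.6,76],[4,1.6,76],[4,1.6,76],[4,1.6,76],[4,1.6,76],[4,1.6,76],[4,1.6,76],[4,1.6,76]],"delta_rot":[[0,0,0],[0,0,0],[0,0,0],[0,0,0],[0,0,0],[0,0,0],[0,0,0],[0,0,0],[0,0,0],[0,0,0]],"gripper":[0.5,0.5,0.5,0.5,0.5,0.5,-1,-1,-1,-1]}' 30;  python3 - <<'E'
from h import *
print(go((.4553,.2676,.021),down(6.5)), robot.get_obs()["position"])
E
```

```text
time: 8.65
position: [0.4545, 0.2674, 0.0202]
tool_rot: [0.998, 0.056, 0.001, -0.0]
ft_force: [-0.7, 0.6, 6.5]
grip_width: 0.0495
grip_force: 30.0
(array([ 0.8, -0.1, -0.8]), array([-0.0004, -0.0012, -0.0008])) [0.45454812 0.26741306 0.02020786]
```

```bash
python3 -m jog '{"dp":[[0,0,-20],[0,0,-60],[0,0,-110],[0,0,-150],[0,0,-150],[0,0,-150]],"delta_rot":[[0,0,0],[0,0,0],[0,0,0],[0,0,0],[0,0,0],[0,0,0]],"gripper":[-1,-1,-1,-1,-1,-1]}' 30
python3 - <<'E'
from h import *
print(go((.5464,.0638,.17),down(80)))
E
```

```text
time: 9.25
position: [0.454, 0.2671, 0.1701]
tool_rot: [0.998, 0.056, 0.001, -0.0]
ft_force: [0.1, -0.6, -1.9]
grip_width: 0.0492
grip_force: 30.0
(array([6.890e+01, 2.124e+02, 1.000e-01]), array([ 6.0000e-04, -1.1000e-03, -1.2834e+00]))
```

```bash
python3 -m jog '{"dp":[[8,25,0],[16,50,0],[25,75,0],[33,100,0],[41,125,0],[50,150,0],[58,175,0],[65,200,0],[69,212,0],[69,212,0],[69,212,0],[69,212,0]],"delta_rot":[[0,0,-0.14],[0,0,-0.28],[0,0,-0.42],[0,0,-0.56],[0,0,-0.7],[0,0,-0.84],[0,0,-0.98],[0,0,-1.12],[0,0,-1.26],[0,0,-1.283],[0,0,-1.283],[0,0,-1.283]],"gripper":[-1,-1,-1,-1,-1,-1,-1,-1,-1,-1,-1,-1]}' 30
python3 - <<'E'
from h import *
s=robot.camera("scene"); 
for _ in range(3): robot.camera("top")
print(robot.get_obs()["position"],go((.5464,.0638,.041),down(80)))
E
```

```text
time: 10.45
position: [0.5452, 0.0651, 0.1684]
tool_rot: [0.767, 0.642, -0.001, -0.001]
ft_force: [0.6, 0.6, -1.4]
grip_width: 0.0497
grip_force: 30.0
[0.54610374 0.06502608 0.16947673] (array([ -1.2,   0.6, 128.5]), array([-0.0004, -0.    , -0.    ]))
```

```bash
python3 -m jog '{"dp":[[-1,0.5,40],[-1,0.5,80],[-1,0.5,110],[-1,0.5,124],[-1,0.5,130],[-1,0.5,130],[-1,0.5,130],[-1,0.5,130]],"delta_rot":[[0,0,0],[0,0,0],[0,0,0],[0,0,0],[0,0,0],[0,0,0],[0,0,0],[0,0,0]],"gripper":[-1,-1,-1,-1,-1,-1,-1,-1]}' 30
python3 - <<'E'
from h import *
print(robot.get_obs()["position"],go((.5464,.0638,.0355),down(80)))
E
```

```text
time: 11.45
position: [0.548, 0.0631, 0.041]
tool_rot: [0.766, 0.643, 0.001, 0.001]
ft_force: [0.0, 0.4, -0.7]
grip_width: 0.0496
grip_force: 30.0
[0.54803474 0.06313507 0.04103246] (array([ 0.4, -1.7,  5.5]), array([ 0.0031, -0.0003, -0.0005]))
```

```bash
python3 -m jog '{"dp":[[0.5,-1.5,2],[0.5,-1.5,5],[0.5,-1.5,5.5],[0.5,-1.5,5.5],[0.5,-1.5,5.5],[0.5,-1.5,5.5],[0.5,-1.5,5.5],[0.5,-1.5,5.5],[0.5,-1.5,5.5]],"delta_rot":[[0,0,0],[0,0,0],[0,0,0],[0,0,0],[0,0,0],[0,0,0],[0,0,0],[0,0,0],[0,0,0]],"gripper":[-1,-1,-1,-1,-1,-0.5,0.5,0.5,0.5]}' 30
python3 - <<'E'
from h import *
print(robot.get_obs()["position"])
E
```

```text
time: 12.35
position: [0.5455, 0.0639, 0.034]
tool_rot: [0.766, 0.643, 0.0, 0.0]
ft_force: [-0.0, -0.1, 0.1]
grip_width: 0.0623
grip_force: 0.0
[0.54550774 0.06391449 0.03400945]
```

```bash
python3 -m jog '{"dp":[[0,0,-15],[0,0,-55],[0,0,-100],[0,0,-140],[0,0,-140],[0,0,-140]],"delta_rot":[[0,0,0],[0,0,0],[0,0,0],[0,0,0],[0,0,0],[0,0,0]],"gripper":[0.5,0.5,0.5,0.5,0.5,0.5]}' 30
python3 - <<'E'
from h import *
print(tri((396.6,335.9),(364.8,142.5)), "z0",onz("top",(364.8,142.5),0),onz("scene",(396.6,335.9),0))
v=np.vstack([cv2.resize(cv2.imread(f"pics/{n}0.png"),(533,400))[a:b] for n,a,b in(("scene",0,400),("top",0,200))])
cv2.imwrite("pics/v4.png",v)
print(go((.668,-.2241,.17),down(123.7)))
E
```

```text
time: 12.95
position: [0.5458, 0.0639, 0.1749]
tool_rot: [0.766, 0.643, 0.001, 0.001]
ft_force: [-0.6, -0.0, -0.6]
grip_width: 0.0652
grip_force: 0.0
(array([ 0.77018858, -0.14272883,  0.07382916]), np.float64(0.02029651509036725)) z0 [ 0.78050834 -0.15554045  0.        ] [ 0.76332436 -0.08143128  0.        ]
(array([-262.3,  170.4,    5.2]), array([ 2.100e-03,  7.000e-04, -7.631e-01]))
```

View pics/v4.png

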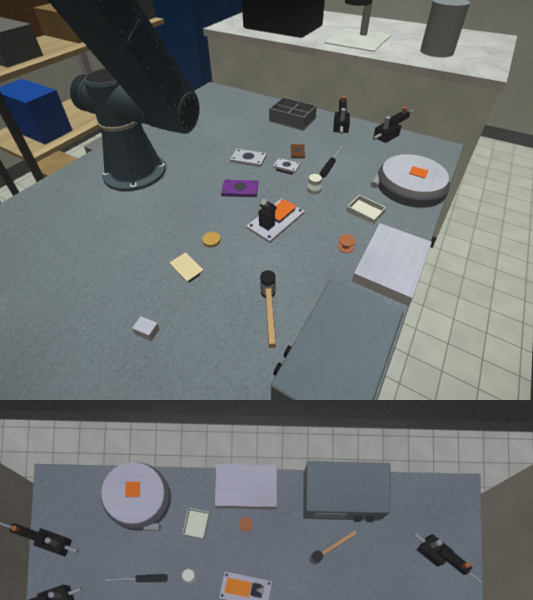

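```bash
python3 -m jog '{"dp":[[-37,24,0],[-75,48,0],[-112,73,0],[-150,97,0],[-187,121,0],[-225,146,0],[-250,162,0],[-262,170,0],[-262,170,0],[-262,170,0],[-262,170,0]],"delta_rot":[[0,0,-0.13],[0,0,-0.26],[0,0,-0.39],[0,0,-0.52],[0,0,-0.65],[0,0,-0.763],[0,0,-0.763],[0,0,-0.763],[0,0,-0.763],[0,0,-0.763],[0,0,-0.763]],"gripper":[0.5,0.3,0.2,0.2,0.2,0.2,0.2,0.2,0.2,0.2,0.2]}' 30
python3 - <<'E'
from h import *
im=robot.camera("top");s=robot.camera("scene")
cv2.imwrite("pics/top5.png",im[:,:,::-1]);cv2.imwrite("pics/scene5.png",s[:,:,::-1])
v=np.vstack([cv2.resize(x,(600,300),interpolation=cv2.INTER_CUBIC) for x in(im[200:255,250:360],s[235:295,270:390])])
cv2.imwrite("pics/v5.png",v[:,:,::-1])
# cover on sheet: dark round mark centre, and silver hull where it differs from base
for c,a,r in(("top",im,(270,210,300,240)),("scene",s,(333,232,362,260))):
    h,uv=blob(a,(0,0,0),(180,255,130),r); print(c,uv,"mark",onz(c,uv,.043)[:2])
print(robot.search_frame("cover","top"))
print(go((.6669,-.2225,.018),down(123.7)),robot.get_obs()["position"])
E
```

```text
time: 14.05
position: [0.6663, -0.2213, 0.1734]
tool_rot: [0.471, 0.882, 0.0, -0.001]
ft_force: [-0.2, 0.3, -0.1]
grip_width: 0.0519
grip_force: 0.0
top [282.84128886 230.06570569] mark [0.52973545 0.06307074]
scene [345.64235519 246.82230482] mark [0.56313268 0.06740679]
[{'rect': [145.4, 251.0, 178.8, 282.4], 'score': 0.79}, {'rect': [274.5, 213.7, 302.4, 231.5], 'score': 0.76}, {'rect': [190.6, 290.4, 221.6, 341.9], 'score': 0.57}]
(array([ -0.5,  -0.4, 156.3]), array([-0.    , -0.0005,  0.0016])) [ 0.66703851 -0.22194591  0.17434426]
```

View pics/v5.png

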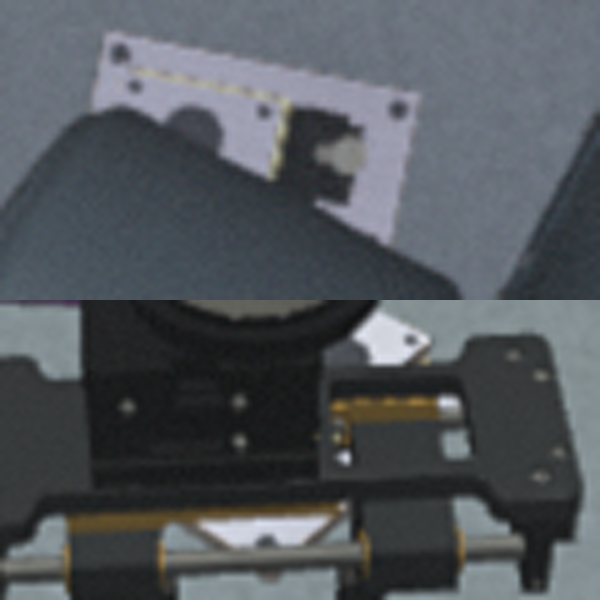

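The arm covers part of the view. The cover lies on the sheet, with a thin cream rim showing on the −x and far sides, so it is better centred than the sheet. Now the mallet.

```bash
python3 -m jog '{"dp":[[-0.5,-0.5,35],[-0.5,-0.5,70],[-0.5,-0.5,100],[-0.5,-0.5,125],[-0.5,-0.5,145],[-0.5,-0.5,156],[-0.5,-0.5,156],[-0.5,-0.5,156],[-0.5,-0.5,156],[-0.5,-0.5,156],[-0.5,-0.5,156],[-0.5,-0.5,156]],"delta_rot":[[0,0,0],[0,0,0],[0,0,0],[0,0,0],[0,0,0],[0,0,0],[0,0,0],[0,0,0],[0,0,0],[0,0,0],[0,0,0],[0,0,0]],"gripper":[0.2,0.2,0.2,0.2,0.2,0.2,0.2,0.2,-1,-1,-1,-1]}' 50
python3 - <<'E'
from h import *
robot.camera("top");robot.camera("top")
o=robot.get_obs();print(o["position"],o["grip_width"],o["grip_force"],o["ft_force"])
E
```

```text
time: 15.4
position: [0.6674, -0.2245, 0.0187]
tool_rot: [0.472, 0.882, -0.0, 0.0]
ft_force: [-0.3, -0.7, -0.1]
grip_width: 0.0282
grip_force: 0.0
[ 0.66717631 -0.22443665  0.01831042] 0.019801016507668877 0.0 [-0.11129185 -0.08123784 -1.3672136 ]
```

```bash
python3 -m jog '{"dp":[[0,0,0],[0,0,0],[0,0,0],[0,0,0],[0,0,-10],[0,0,-40],[0,0,-80],[0,0,-120],[0,0,-160],[0,0,-180],[0,0,-180],[0,0,-180]],"delta_rot":[[0,0,0],[0,0,0],[0,0,0],[0,0,0],[0,0,0],[0,0,0],[0,0,0],[0,0,0],[0,0,0],[0,0,0],[0,0,0],[0,0,0]],"gripper":[-1,-1,-1,-1,-1,-1,-1,-1,-1,-1,-1,-1]}' 55
python3 - <<'E'
from h import *
im=robot.camera("top");s=robot.camera("scene");cv2.imwrite("pics/top6.png",im[:,:,::-1]);cv2.imwrite("pics/scene6.png",s[:,:,::-1])
o=robot.get_obs();print(o["position"],o["tool_rot"],o["grip_width"],o["q"])
h,c=blob(s,(8,60,90),(25,255,255),(240,200,420,425)); print(c)
E
```

```text
time: 16.7
position: [0.6662, -0.224, 0.1974]
tool_rot: [0.472, 0.882, -0.0, -0.001]
ft_force: [-0.4, -1.0, -2.7]
grip_width: 0.0136
grip_force: 54.8
[ 0.665387   -0.22355409  0.1953534 ] [ 4.71869421e-01  8.81664372e-01 -7.46033246e-05 -2.67940663e-03] 0.013137821412323513 [-4.82881803e-01  6.63877795e-01  1.24181878e+00 -1.09376015e-04
  1.24125598e+00 -1.07081881e+00]
[321.41560156 317.87562097]
```

Run:
```python
from h import *
T0=cv2.imread("pics/top0.png")[:,:,::-1].copy();S0=cv2.imread("pics/scene0.png")[:,:,::-1].copy();S6=cv2.imread("pics/scene6.png")[:,:,::-1].copy();T6=cv2.imread("pics/top6.png")[:,:,::-1].copy()
v=np.vstack([cv2.resize(x,(640,h),interpolation=cv2.INTER_CUBIC) for x,h in((T0[220:240,300:332],400),(S0[235:260,300:380],200))])
v=np.hstack([cv2.resize(T0[218:240,300:326],(400,338),interpolation=cv2.INTER_NEAREST),cv2.resize(S0[233:255,304:330],(400,338),interpolation=cv2.INTER_NEAREST)])
w=np.hstack([cv2.resize(T6[195:260,250:350],(400,260),interpolation=cv2.INTER_CUBIC),cv2.resize(S6[200:300,270:424],(400,260),interpolation=cv2.INTER_CUBIC)])
cv2.imwrite("pics/v6.png",np.vstack([v,w])[:,:,::-1])
f=np.array([.5453,.058,0]);fx=np.array([np.cos(np.radians(79.7)),np.sin(np.radians(79.7)),0]);fy=np.array([-fx[1],fx[0],0])
for d in(17,19,21):
  p=f+fx*-.0726+np.array([0,0,.1056]); print(proj("top",p),proj("scene",p)); break
```

```text
[311.88982589 227.8168005 ] [317.02195459 242.11416457]
```

View pics/v6.png

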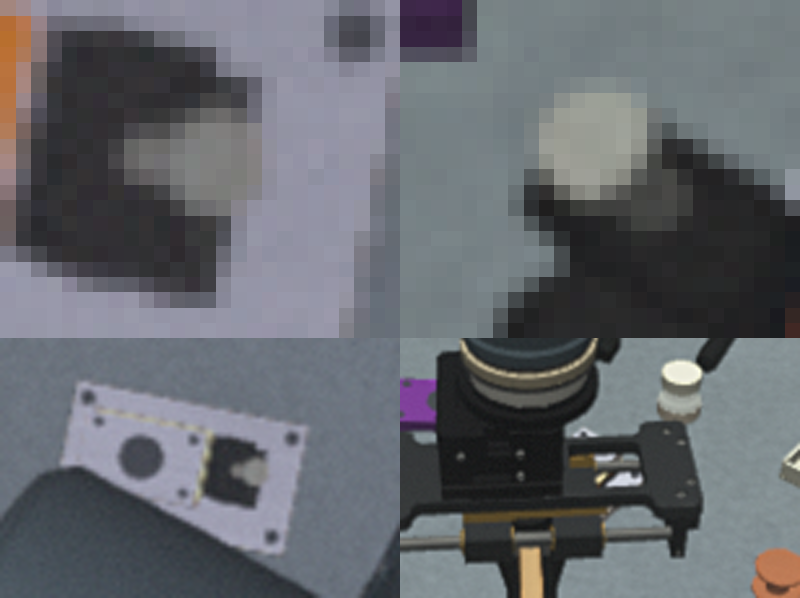

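```bash
cat >> h.py <<'E'
f=np.array([.5453,.058,0]);a=np.radians(79.7);fx=np.array([np.cos(a),np.sin(a),0]);fy=np.array([-fx[1],fx[0],0]);t=np.radians(32)
pz=-np.sin(t)*fx+np.array([0,0,np.cos(t)])
RS=R.from_matrix(np.c_[fy,np.cross(-pz,fy),-pz])   # striking orientation
OFF=np.array([.038,0,.0183])                          # struck face centre in tool frame
E
python3 - <<'E'
from h import *
p,e=tri((316.05,242.0),(313.5,227.9)); print("pin",p,e,"fixture frame",(p-f)@fx,(p-f)@fy)
m=onz("top",(284.75,224.25),.043); print("mark",m,(m-f)@fx,(m-f)@fy)
for k in(.06,.02,0): print(k,p+pz*k-RS.apply(OFF))
r=RS.as_matrix();print(r.round(2))
o=robot.get_obs();print(R.from_quat(o["tool_rot"]).as_matrix().round(2))
print(go(p+pz*.06-RS.apply(OFF),RS), go(np.r_[(p+pz*.1-RS.apply(OFF))[:2],.24],down(169.7)))
E
```

```text
pin [ 0.53206275 -0.01737592  0.10877937] 0.0002936484479509445 fixture frame -0.07652809385085727 -0.00045345085109833004
mark [0.54522807 0.05839642 0.043     ] 0.0003771664446311169 0.0001416556582766669
0.06 [ 0.5620314  -0.06499443  0.17518154]
0.02 [ 0.56582143 -0.04413925  0.14125961]
0 [ 0.56771644 -0.03371166  0.12429865]
[[-0.98  0.15  0.09]
 [ 0.18  0.83  0.52]
 [ 0.    0.53 -0.85]]
[[-0.55  0.83 -0.  ]
 [ 0.83  0.55  0.  ]
 [ 0.   -0.   -1.  ]]
(array([189.2,   2. ,  21. ]), array([-0.5285,  0.2188, -0.7832])) (array([174.2, -12.9, -43.8]), array([-6.000e-04, -5.500e-03, -8.031e-01]))
```

```bash
python3 -m jog '{"dp":[[24,0,-5],[48,0,-5],[72,0,0],[96,1,5],[120,1,10],[144,2,14],[168,2,18],[189,2,21],[189,2,21],[189,2,21],[189,2,21],[189,2,21]],"delta_rot":[[-0.066,0.027,-0.098],[-0.132,0.055,-0.196],[-0.198,0.082,-0.294],[-0.264,0.109,-0.392],[-0.33,0.137,-0.49],[-0.396,0.164,-0.587],[-0.462,0.191,-0.685],[-0.5285,0.2188,-0.7832],[-0.5285,0.2188,-0.7832],[-0.5285,0.2188,-0.7832],[-0.5285,0.2188,-0.7832],[-0.5285,0.2188,-0.7832]],"gripper":[-1,-1,-1,-1,-1,-1,-1,-1,-1,-1,-1,-1]}' 60
python3 - <<'E'
from h import *
im=robot.camera("top");s=robot.camera("scene");cv2.imwrite("pics/top7.png",im[:,:,::-1]);cv2.imwrite("pics/scene7.png",s[:,:,::-1])
p=np.array([.5321,-.0174,.1088])
o=robot.get_obs();r=R.from_quat(o["tool_rot"]);print(o["position"],o["grip_width"],o["q"])
fc=o["position"]+r.apply(OFF); print("face-pin along/lat x/lat y mm",[round(1000*float((fc-p)@v),1) for v in(pz,RS.apply([1,0,0]),RS.apply([0,1,0]))],"angle",np.degrees((RS.inv()*r).magnitude()))
tp=o["position"]+r.apply([.038,0,.0183-.064]); print("proj head top",proj("top",tp),proj("scene",tp))
v=np.hstack([cv2.resize(x,(400,400),interpolation=cv2.INTER_CUBIC) for x in(im[165:265,260:360],s[190:290,270:370])])
cv2.imwrite("pics/v7.png",v[:,:,::-1])
print(go(p+pz*.02-RS.apply(OFF),RS))
E
```

```text
time: 18.0
position: [0.5648, -0.0666, 0.1773]
tool_rot: [0.086, 0.958, 0.273, 0.028]
ft_force: [-0.5, 0.0, -2.7]
grip_width: 0.0133
grip_force: 59.8
[ 0.56452524 -0.06634272  0.17738389] 0.01370505649308098 [-0.59093415  0.58582013  1.63260545  0.54492445  1.21509081 -2.25359051]
face-pin along/lat x/lat y mm [62.1, -2.8, 0.3] angle 0.3938986821014225
proj head top [342.57887465 228.9291696 ] [293.64795521 218.30927375]
(array([ 2.9, -0.3, 42.3]), array([-0.0026,  0.0055,  0.0032]))
```

View pics/v7.png

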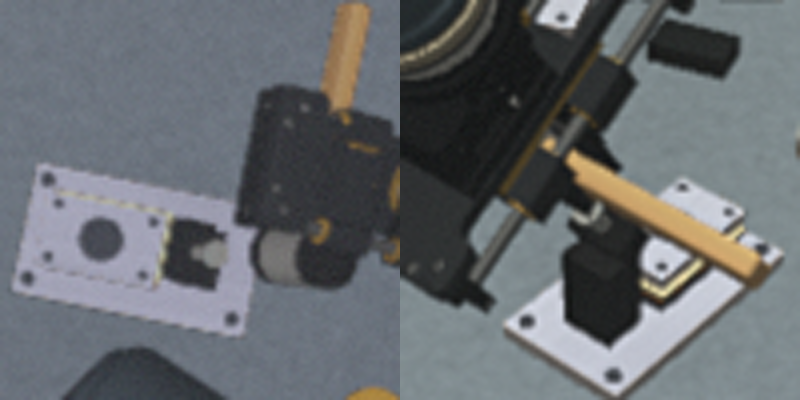

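The held mallet's head points along the pin axis, at top px about (334,229). The handle lies toward fixture −y, the head row matches the pin, and the fingers are clear of the block.

```bash
python3 -m jog '{"dp":[[2.8,-0.3,10],[2.8,-0.3,25],[2.8,-0.3,40],[2.8,-0.3,50],[2.8,-0.3,57],[2.8,-0.3,57],[2.8,-0.3,57],[2.8,-0.3,57]],"delta_rot":[[0,0.004,0.003],[0,0.004,0.003],[0,0.004,0.003],[0,0.004,0.003],[0,0.004,0.003],[0,0.004,0.003],[0,0.004,0.003],[0,0.004,0.003]],"gripper":[-1,-1,-1,-1,-1,-1,-1,-1]}' 60
cat > st.py <<'E'
from h import *
p=np.array([.5321,-.0174,.1088])
o=robot.get_obs();r=R.from_quat(o["tool_rot"])
fc=o["position"]+r.apply(OFF); print("along/lat x/lat y mm",[round(1000*float((fc-p)@v),1) for v in(pz,RS.apply([1,0,0]),RS.apply([0,1,0]))],"angle",np.degrees((RS.inv()*r).magnitude()),"F along",o["ft_force"]@pz,o["moment"].round(2))
E
python3 st.py
```

```text
time: 18.9
position: [0.5672, -0.0366, 0.1289]
tool_rot: [0.086, 0.958, 0.274, 0.025]
ft_force: [-0.2, -0.8, -2.1]
grip_width: 0.0134
grip_force: 59.8
along/lat x/lat y mm [5.4, -0.0, -0.1] angle 0.1454057106409155 F along -1.3646682208457823 [-0.49 -0.11  0.01]
```

```bash
python3 -m jog '{"dp":[[0,0,6],[0,0,12],[0,0,18],[0,0,20],[0,0,20]],"delta_rot":[[0,0,0],[0,0,0],[0,0,0],[0,0,0],[0,0,0]],"gripper":[-1,-1,-1,-1,-1]}' 60; python3 st.py
```

```text
time: 19.4
position: [0.5699, -0.0268, 0.1124]
tool_rot: [0.086, 0.958, 0.273, 0.026]
ft_force: [-1.0, -4.3, 3.9]
grip_width: 0.0133
grip_force: 59.8
along/lat x/lat y mm [-14.1, -0.9, -0.3] angle 0.234249540205374 F along 5.608430235146621 [-0.41  0.    0.1 ]
```

```bash
python3 -m jog '{"dp":[[0.5,0,1],[0.5,0,2],[0.5,0,3],[0.5,0,4],[0.5,0,4]],"delta_rot":[[0,0,0],[0,0,0],[0,0,0],[0,0,0],[0,0,0]],"gripper":[-1,-1,-1,-1,-1]}' 60; python3 st.py;  python3 -m jog '{"dp":[[0.5,0,1],[0.5,0,2],[0.5,0,2]],"delta_rot":[[0,0,0],[0,0,0],[0,0,0]],"gripper":[-1,-1,-1]}' 60; python3 st.py
```

```text
time: 19.9
position: [0.5703, -0.025, 0.1094]
tool_rot: [0.087, 0.958, 0.273, 0.027]
ft_force: [-0.3, -5.6, 5.6]
grip_width: 0.0136
grip_force: 59.8
along/lat x/lat y mm [-17.7, -1.0, -0.3] angle 0.3090207177339175 F along 7.680794808974468 [-0.35 -0.04  0.08]
time: 20.2
position: [0.5706, -0.0246, 0.1087]
tool_rot: [0.086, 0.958, 0.273, 0.028]
ft_force: [-1.2, -8.6, 12.7]
grip_width: 0.0135
grip_force: 59.8
along/lat x/lat y mm [-18.5, -1.2, -0.3] angle 0.3904104568856462 F along 15.374196775333218 [-0.17  0.27  0.23]
```

```bash
python3 -m jog '{"dp":[[0.5,0,1],[0.5,0,2],[0.5,0,3],[0.5,0,3]],"delta_rot":[[0,0,0],[0,0,0],[0,0,0],[0,0,0]],"gripper":[-1,-1,-1,-1]}' 60; python3 st.py
python3 - <<'E'
from h import *
im=robot.camera("top");s=robot.camera("scene")
v=np.hstack([cv2.resize(x,(400,400),interpolation=cv2.INTER_CUBIC) for x in(im[185:265,270:350],s[200:280,280:360])])
cv2.imwrite("pics/v8.png",v[:,:,::-1])
E
```

```text
time: 20.6
position: [0.5722, -0.0238, 0.1073]
tool_rot: [0.087, 0.958, 0.273, 0.03]
ft_force: [1.9, -9.9, 16.3]
grip_width: 0.0134
grip_force: 60.0
along/lat x/lat y mm [-20.5, -2.8, -0.2] angle 0.6303903486540892 F along 18.76469339775851 [-0.    0.07  0.  ]
```

View pics/v8.png

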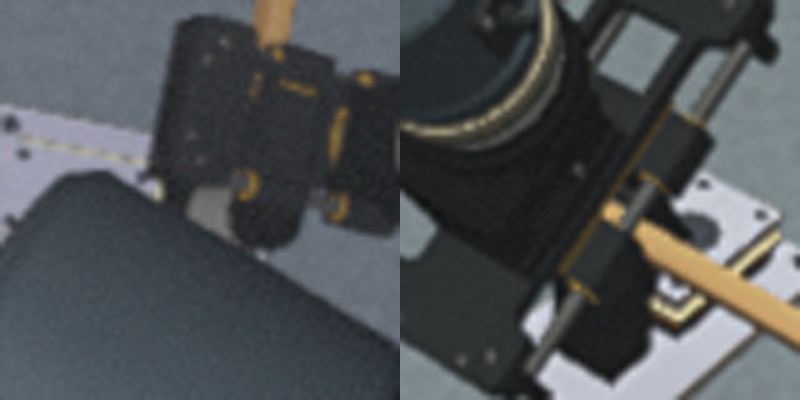

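The view is too occluded to tell whether the pin is seated. I'll back off along the axis and look.

```bash
python3 -m jog '{"dp":[[0,0,-10],[0,0,-40],[0,0,-70],[0,0,-90],[0,0,-90],[0,0,-90]],"delta_rot":[[0,0,0],[0,0,0],[0,0,0],[0,0,0],[0,0,0],[0,0,0]],"gripper":[-1,-1,-1,-1,-1,-1]}' 60; python3 st.py
python3 - <<'E'
from h import *
im=robot.camera("top");s=robot.camera("scene");cv2.imwrite("pics/top9.png",im[:,:,::-1]);cv2.imwrite("pics/scene9.png",s[:,:,::-1])
p=np.array([.5321,-.0174,.1088])
for k in(0,.017,.019,.02): print(k,proj("top",p-pz*k),proj("scene",p-pz*k))
v=np.vstack([np.hstack([cv2.resize(im[215:241,296:326],(400,346),interpolation=cv2.INTER_NEAREST),cv2.resize(s[233:259,304:334],(400,346),interpolation=cv2.INTER_NEAREST)]),
 np.hstack([cv2.resize(x,(400,250),interpolation=cv2.INTER_CUBIC) for x in(im[185:260,270:390],s[170:270,240:400])])])
cv2.imwrite("pics/v9.png",v[:,:,::-1])
E
```

```text
time: 21.3
position: [0.5587, -0.067, 0.1796]
tool_rot: [0.087, 0.957, 0.274, 0.024]
ft_force: [-0.2, -0.1, -3.7]
grip_width: 0.0133
grip_force: 60.0
along/lat x/lat y mm [65.1, 3.0, 0.2] angle 0.10000890468869988 F along -3.061969543564084 [-0.45 -0.19  0.06]
0 [313.47734026 227.83588734] [315.99263547 242.01149921]
0.017 [309.96032232 227.57373104] [318.74865155 244.84573203]
0.019 [309.55214009 227.5433054 ] [319.06753776 245.17366834]
0.02 [309.34848361 227.52812497] [319.22656575 245.33720961]
```

View pics/v9.png

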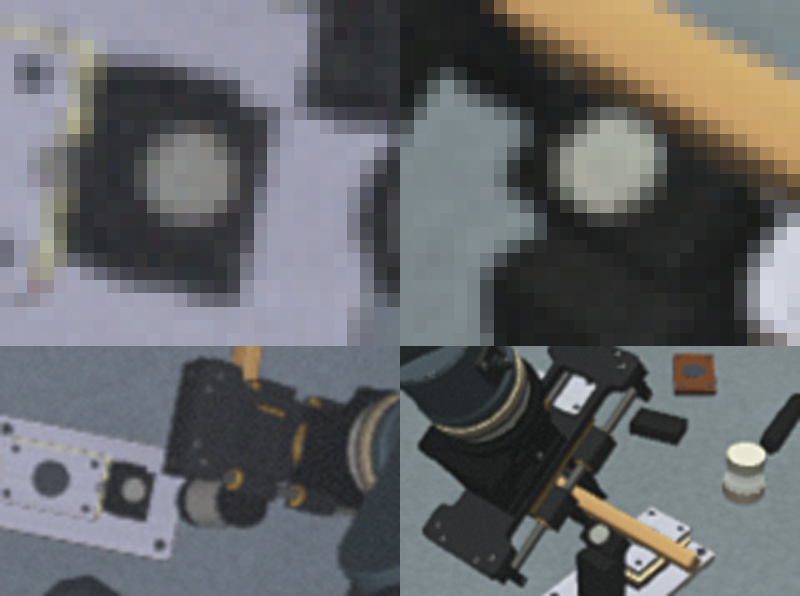

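Run:
```python
from h import *
p=np.array([.5321,-.0174,.1088])
A=cv2.imread("pics/scene0.png")[:,:,::-1].copy();B=cv2.imread("pics/scene9.png")[:,:,::-1].copy();C=cv2.imread("pics/top9.png")[:,:,::-1].copy()
for im,r in((A,(308,233,328,252)),(B,(312,238,327,253))):
    for v in(135,150): print(blob(im,(20,0,v),(90,45,255),r)[1])
ct=[blob(C,(0,0,v),(180,30,255),(304,221,315,234))[1] for v in(90,105)];print(ct)
b=blob(B,(20,0,140),(90,45,255),(312,238,327,253))[1]
q,e=tri(b,ct[1]);print(q,e,"along",(q-p)@pz,"off-axis",np.linalg.norm((q-p)-pz*((q-p)@pz)))
```

```text
[315.95127577 241.31552986]
[316.03305415 241.47102297]
[319.20949494 244.74251095]
[319.18423309 244.74781302]
[array([309.66053872, 227.69004209]), array([309.66561823, 227.69899771])]
[ 0.53377479 -0.00754814  0.09389089] 0.0008678244541872492 along -0.017938894065633374 off-axis 0.000584709902662756
```

Run:
```python
from h import *
print(go((.63,-.225,.18),down(123.7)))
```

```text
(array([ -98.8, -120.9,  -77.2]), array([ 0.5264, -0.2271,  0.781 ]))
```

```bash
python3 -m jog '{"dp":[[-6,-8,-25],[-16,-22,-50],[-28,-38,-65],[-42,-54,-77],[-58,-72,-77],[-72,-90,-77],[-86,-106,-77],[-99,-121,-77],[-99,-121,-77],[-99,-121,-77],[-99,-121,-77],[-99,-121,-77]],"delta_rot":[[0,0,0],[0.066,-0.028,0.098],[0.15,-0.065,0.223],[0.225,-0.097,0.335],[0.3,-0.13,0.446],[0.376,-0.162,0.558],[0.451,-0.195,0.669],[0.5264,-0.2271,0.781],[0.5264,-0.2271,0.781],[0.5264,-0.2271,0.781],[0.5264,-0.2271,0.781],[0.5264,-0.2271,0.781]],"gripper":[-1,-1,-1,-1,-1,-1,-1,-1,-1,-1,-1,-1]}' 50
python3 - <<'E'
from h import *
for _ in range(3): robot.camera("scene")
print(go((.63,-.225,.0185),down(123.7)))
E
```

```text
time: 22.6
position: [0.6303, -0.2262, 0.1816]
tool_rot: [0.472, 0.882, 0.0, 0.001]
ft_force: [-0.5, -0.0, -2.7]
grip_width: 0.0132
grip_force: 50.0
(array([ 2.300e+00, -1.000e-01,  1.636e+02]), array([ 0.0019,  0.0033, -0.0012]))
```

Lower to just above the bench and check the contact force.

```bash
python3 -m jog '{"dp":[[0,0,40],[0,0,80],[0,0,115],[0,0,140],[0,0,152],[0,0,158],[0,0,161],[0,0,163],[0,0,163],[0,0,163]],"delta_rot":[[0,0,0],[0,0,0],[0,0,0],[0,0,0],[0,0,0],[0,0,0],[0,0,0],[0,0,0],[0,0,0],[0,0,0]],"gripper":[-1,-1,-1,-1,-1,-1,-1,-1,-1,-1]}' 40
```

```text
time: 23.75
position: [0.6324, -0.227, 0.0198]
tool_rot: [0.472, 0.882, -0.0, 0.003]
ft_force: [-0.2, -0.8, -2.3]
grip_width: 0.0139
grip_force: 40.0
```

```bash
python3 -m jog '{"dp":[[0,0,1],[0,0,2],[0,0,2],[0,0,2],[0,0,2],[0,0,2],[0,0,2],[0,0,2],[0,0,2]],"delta_rot":[[0,0,0],[0,0,0],[0,0,0],[0,0,0],[0,0,0],[0,0,0],[0,0,0],[0,0,0],[0,0,0]],"gripper":[-1,-1,-1,-1,-0.7,-0.4,-0.1,0.2,0.2]}' 20;  python3 -m jog '{"dp":[[0,0,-10],[0,0,-40],[0,0,-90],[0,0,-140],[0,0,-190],[-50,0,-200],[-100,0,-200],[-150,0,-200],[-150,0,-200]],"delta_rot":[[0,0,0],[0,0,0],[0,0,0],[0,0,0],[0,0,0],[0,0,0],[0,0,0],[0,0,0],[0,0,0]],"gripper":[0.2,0.2,0.2,0.2,0.2,0.2,0.2,0.2,0.2]}' 20
python3 - <<'E'
from h import *
im=robot.camera("top");s=robot.camera("scene")
h,c=blob(s,(8,60,90),(25,255,255),(290,290,345,425));print("handle",c,flat("scene",h,.042))
v=np.hstack([im[130:310,240:440],s[200:420,200:420][20:200,:200]]);cv2.imwrite("pics/v10.png",cv2.resize(v,(800,360),interpolation=cv2.INTER_CUBIC)[:,:,::-1])
E
```

```text
time: 24.65
position: [0.6317, -0.2268, 0.0168]
tool_rot: [0.472, 0.882, -0.0, 0.002]
ft_force: [-0.5, -0.6, 0.2]
grip_width: 0.038
grip_force: 0.0
time: 25.55
position: [0.716, -0.3577, 0.2164]
tool_rot: [0.474, 0.881, -0.001, 0.004]
ft_force: [-0.5, 0.6, -0.5]
grip_width: 0.052
grip_force: 0.0
handle [305.92978029 378.01081486] [ 666.2 -277.4  118.3   14.5  -56.2]
```

View pics/v10.png

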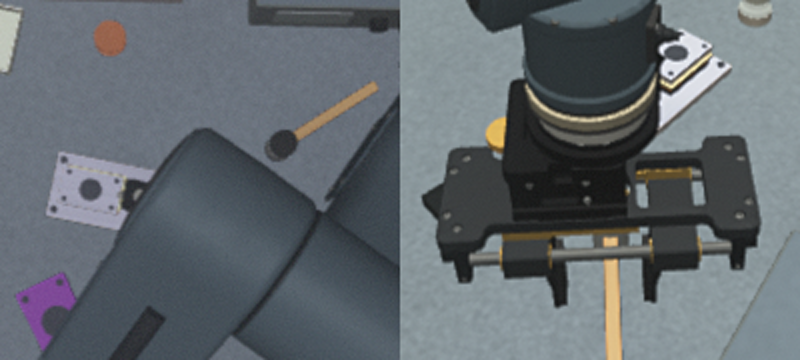

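The mallet stands upright on the bench, clear of the fixture. The cover lies square on the sheet and board.

Run:
```python
from rig import robot
print(robot.hand_in())
```

```text
the job is handed in; nothing more can be done
None
```

I handed the job in at about 26 s of the 69 s allowed. By camera the sheet and cover are square on the board, the pin is driven home and the mallet stands clear on the bench, but `hand_in()` returned no verdict, so a pass isn't confirmed.

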